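# Work the stuck locating block out of the fixture

### The arm

A 6-joint arm with a two-finger parallel gripper is mounted at the origin on a cart in front of the work surface, level with it; the furniture and walls round the work are solid. World frame = base frame: x ahead of the robot, y to its left, z up, the work surface at z = 0. Lengths are in m, angles in rad, forces in N, time in s.
With the tool pointing down it reaches from about 0.15 to 0.775 m from the base axis. Payload 6.1 kg.
Tool frame: the origin (TCP) lies midway between the tips of the shut fingers; the grasp point (between the pads) lies 19 mm behind it; z points along the fingers, y is the line along which they close (so a half turn about z gives the same grasp; the last joint's range is limited). The gripper opens to 85 mm and grips with 20 to 120 N. Pads are 22 mm wide; open, the fingers measure 114 mm over their backs; the gripper's body (76 mm by 85 mm) begins 54 mm behind the grasp point. The pads swing forward as they close: fully open they stand 13 mm farther back than shut.
Start: joints at [-1.137, 0.126, -0.04, 1.405, 0, 1.571], TCP at [0.221, -0.476, 0.231] pointing down, gripper open.
Joint ranges: [-2.72, 2.72], [-0.95, 1.95], [-1.27, 1.35], [-1.78, 2.02], [-1.46, 1.47], [-3.14, 3.14]. Speed limits (rad/s): [2.39, 2.39, 3.01, 3.14, 3.14, 3.14].

### API

Orientations are given as [roll, pitch, yaw] about the fixed x, y, z axes, in that order (R = Rz(yaw) Ry(pitch) Rx(roll)).
In Python, from rig import env, camera, camera_params, workorder gives the robot as it stands. The module is installed in compiled form; this text tells all that it offers.
- The arm moves only by the shell command python3 -m pendant 'ROWS' [FORCE]. ROWS is JSON, a list of rows, each a list of 7 numbers: the opening in per cent of the stroke, from 0 (shut) to 100 (fully open), then the shift along the tool's x, y, z each as a share of 0.2 m, from -1 to 1, then the turn, a rotation vector about the tool's x, y, z each as a share of pi rad, from -1 to 1. In form: [[jaw, dx, dy, dz, rx, ry, rz], ...]. A call has 1 to 10 rows; each row shifts and turns the commanded pose from where the row before left it, along the tool's axes as they then stand; what a row does not reach is not made up. A row lasts 1/12 s, in which the tool goes at most 41.7 mm and 7.16 degrees, less where a joint would pass 70% of its speed; a pose out of reach is approached as far as the arm can. A call with a number of a shift or a turn outside -1 to 1 is refused whole. A call with a gripper value outside its range is refused whole. The fingers move at their own pace and stop on an object; FORCE is the grip in N (left out, the last holds). Time passes only in rows, so rows that do not move let the fingers close. It gives the time, the measured TCP pose, the force, the opening and the grip force at its end, in the units of the state.
- env.sense(): the state, without advancing time (a new reading comes with each control period).
- camera(name): name is "scene" or "top" or "wrist"; returns the picture (400x640x3 uint8, blue, green, red); there is no depth.
- camera_params(name): a dict with "K" (3x3 intrinsics, pixels), "R" (3x3) and "t" (3): a world point X has camera coordinates R X + t; the wrist camera has in their place "hand_eye" (4x4, takes a point from camera to tool coordinates, whose origin is the TCP and whose axes are the flange's). Camera axes: x right, y down, z forward; pixel columns grow to the right and rows downward; lengths in m; the calibration is good to about 2 mm. A picture is of the moment at which its call begins: read the wrist's pose just before it. camera_params takes no time and is no camera call.
- workorder.sign_off(): hands the job in; it is judged then, once.
The state is a dict: "clock": time; "joints": joint angles; "qvel": joint speeds; "joint_torque": joint torques, N m; "position": TCP position; "orientation": TCP orientation; "force": force on the tool from outside, world axes, zero at the start; "moment": the same for the moment, N m; "grip_width": opening from 0.0 (shut) to 1.0 (fully open); "grip_force": force on a finger pad.
Only numpy, scipy, OpenCV 4.12 (cv2) and the standard library are available. Lean on these libraries where they do the work, as an engineer would, in place of code of your own. Each camera call takes 0.05 s, during which the arm holds its last target. There are 200 camera calls.

### The job

The steel locating block with the orange grip post is stuck in the blue fixture. Press the red plunger straight down to its stop so that the lock bar draws out, and let it spring back; then grip the block by its post and, while it still sits in its pocket, rock it over to one side and to the other until both stiff jaws have been pushed back clear of its shoulders. Lift it out straight and finish while holding it still and upright over its pocket, its foot just clear of the jaws by no more than a few centimetres; leave the other things on the bench where they are.

Things in the scene. Friction and masses are not known exactly. Their poses are not given: they have to be found in the camera images.
- fixture: Blue fixture fixed to the bench. Origin: on the bench (z = 0) under the middle of the pocket; z up. Base plate 14 mm thick, x -58..+58, y -48..+128 mm. Blue pillars 66 mm high at x = -54..-32 and +32..+54 carry the two jaws (highest metal 79 mm). Grey plunger housing at x = +-26, y = +58..+122 mm, 60 mm high. The block rocks about the fixture's y axis, i.e. to -x and +x.
- pocket (a point): Middle of the pocket's floor, 14 mm above the bench; axes as the fixture's. Low steel walls round the pocket rise to 30 mm above the bench. The jaws, steel plates with brass lips 34 mm wide in y, 67 to 76 mm above the bench, reach in to 8 mm either side of the middle, over the block's shoulders.
- plunger_top (a point): Centre of the top of the red plunger head, a disc 28 mm across; 85 mm above the bench when up, 95 mm to +y of the fixture's origin. It moves straight down.
- plunger (a joint): Plunger travel, 0 = up, 0.012 m = down on its stop. Its spring and the lock bar together resist with about 4 N at first, 7 N near the stop; it springs back when released.
- lock_bar (a joint): Brass lock bar. 0 = its nose sits 7.5 mm deep in a notch of the block's +y face (the block can then rock only a few degrees and not come out); grows as it is drawn out to +y, clear from 0.0085 m. The plunger's full stroke draws it 0.010 to 0.016 m, and it stays out.
- jaw_near (a joint): Jaw on the fixture's -x side (nearer the robot): 0 = in, 0.010 m = fully back, to -x. 7 N of friction keeps it where it is pushed. It overlaps the block's shoulder by 4 mm at 0; the block can pass with it at 0.0045 m or more. Rocking the block to -x pushes it: to about 5 mm at 8 degrees, 7 mm at 10 degrees.
- jaw_far (a joint): The same for the jaw on the +x side, pushed back to +x by rocking the block to +x.
- block: Loose steel locating block, 0.3 kg; axes as the fixture's when seated. Origin: under its foot, on the pocket's floor. Half-round foot, radius 12 mm, along y: it rocks about that axis, 12 mm above the origin, about 13 degrees each way at most. Body 24 (x) x 40 (y) mm up to the shoulders at 50 mm, neck 14 x 24 up to 68 mm, orange grip post 26 x 18 from 68 to 110 mm.
- post (a point): Centre of the orange grip post, 89 mm above the block's origin (103 mm above the bench when seated); axes as the block's. Grasp it from above across y (18 mm): the post can then also turn a little between the fingers as it rocks.
- screw_jar: Jar of screws with a yellow lid, 62 mm across, 81 mm high; a bystander to leave alone. Origin: centre of its underside.
- tape_blue: Roll of blue tape, 82 mm across, 24 mm high; a bystander to leave alone. Origin: centre of its underside.
- putty_tin: Low tin, 72 mm across, 50 mm high; a bystander to leave alone. Origin: centre of its underside.
- tin_cup: Blue cup, 72 mm across, 88 mm high; a bystander to leave alone. Origin: centre of its underside.
- pliers_red: Red-handled pliers lying flat, 193 x 74 x 12 mm; a bystander to leave alone. Origin: centre of its underside.
Things that resemble listed ones, but are neither listed nor needed, are in the scene too. Leave any purple or yellow look-alike of the block alone.

How it is judged:
By the outcome, as a careful person would: the job done as asked, in the order asked, and still so for the second after the job is handed in, while the arm keeps its last pose, push and grip.
It also fails if it takes over 58 s, if anything falls off the work surface, if the arm or the gripper's body presses on something with over 40 N, if the wrist force passes 120 N, or if a joint passes its speed limit or range.

## Working session

There is one attempt and no reset: what is moved stays moved. The work goes in short steps, Python scripts to look and compute and a shell command to move; the robot and the scene stay as the last step left them, time stands still between calls to the robot, and variables do not carry over. Pictures are saved under pics/ and viewed, at most 10 in all, crops included, and the job is handed in when it is done.

```bash
mkdir -p pics
python3 - <<'E'
from rig import env,camera,camera_params
import cv2
s=env.sense();print(s)
for n in("scene","top"):
    cv2.imwrite(f"pics/{n}0.png",camera(n));print(n,camera_params(n))
print(camera_params("wrist"))
E
```

```text
{'clock': 0.0, 'joints': array([-1.13702863e+00,  1.26401752e-01, -4.06095092e-02,  1.40539827e+00,
        1.55776677e-05,  1.57080702e+00]), 'qvel': array([ 8.83491092e-05, -3.18804883e-04, -1.61792148e-03, -6.83168503e-04,
       -2.54111018e-04, -3.39344337e-04]), 'joint_torque': array([ 9.41593535e-04, -4.35919189e+01,  3.52920771e+01,  1.70968316e-02,
        9.05501065e-05,  1.80013632e-05]), 'position': array([ 0.22048705, -0.47600856,  0.23051637]), 'orientation': array([-3.13997945e+00, -1.55603993e-05,  4.33756975e-01]), 'force': array([ 0.11866347, -0.02105513,  0.77716017]), 'moment': array([-0.00074269, -0.01457885,  0.04139212]), 'grip_force': 0.0, 'grip_width': 0.9992107833731999}
scene {'K': array([[433.07000252,   0.        , 325.01095806],
       [  0.        , 433.07000252, 196.17206867],
       [  0.        ,   0.        ,   1.        ]]), 'R': array([[-0.64614817, -0.76314935, -0.00977778],
       [-0.50039678,  0.43328306, -0.74957912],
       [ 0.57627737, -0.47944641, -0.66184253]]), 't': array([0.3183312 , 0.36652421, 0.98249906])}
top {'K': array([[398.0493
[... 157 characters left out ...]
763149, -0.99957918,  0.02303462],
       [-0.99128607, -0.02048383, -0.13012434],
       [ 0.13054142, -0.02053962, -0.99123008]]), 't': array([-0.06279216,  0.54413232,  1.17160057])}
{'K': array([[278.36128492,   0.        , 315.95246848],
       [  0.        , 278.36128492, 193.73166391],
       [  0.        ,   0.        ,   1.        ]]), 'hand_eye': array([[-6.69247607e-04, -9.54585440e-01, -2.97936554e-01,
         7.60235830e-02],
       [ 9.99999482e-01, -8.67484797e-04,  5.33137319e-04,
        -5.07289700e-04],
       [-7.67380554e-04, -2.97936043e-01,  9.54585526e-01,
        -1.42183006e-01],
       [ 0.00000000e+00,  0.00000000e+00,  0.00000000e+00,
         1.00000000e+00]])}
```

View pics/top0.png

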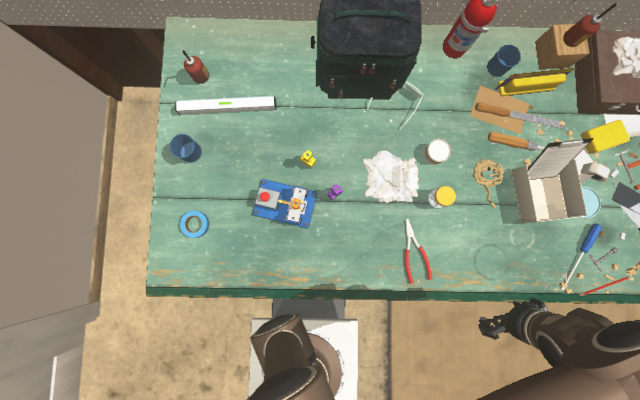

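View pics/scene0.png

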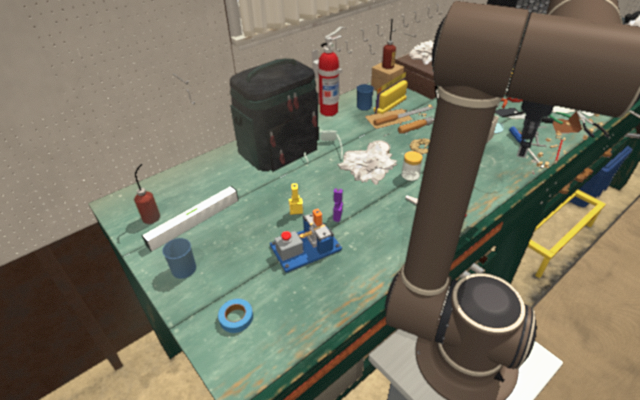

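Top view: the fixture is at about (285,203), with the red plunger at (265,197), orange post at (297,204), purple look-alike at (335,192) and yellow one at (308,158). I'll enlarge it next.

Run:
```python
import cv2,numpy as np
a=cv2.imread("pics/top0.png")[170:235,245:345]; b=cv2.imread("pics/scene0.png")[175:275,260:360]
A=cv2.resize(a,None,fx=8,fy=8,interpolation=cv2.INTER_CUBIC)[:520]
cv2.imwrite("pics/c0.png",A)
cv2.imwrite("pics/c1.png",cv2.resize(b,None,fx=6,fy=6,interpolation=cv2.INTER_CUBIC))
```

```text
(no output)
```

View pics/c0.png

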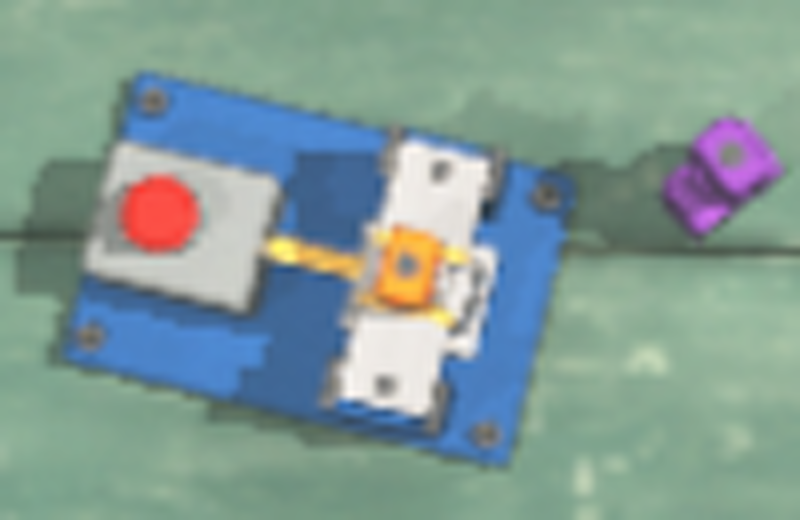

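View pics/c1.png

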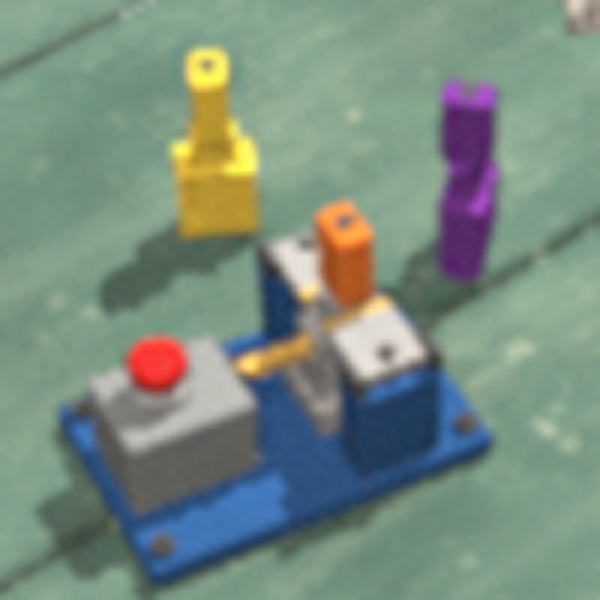

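The crops show the plunger head at c0 (160,213), the post top hole at (408,264), and the base plate corners at (137,72), (578,178), (510,466) and (60,360). In c1 the post top hole is at (345,221) and the plunger top at (157,358).

```bash
cat > h.py <<'E'
import numpy as np
from rig import camera_params
def ray(n,u,v,z):
    p=camera_params(n);R,t=np.array(p["R"]),np.array(p["t"])
    c=-R.T@t;d=R.T@np.linalg.inv(p["K"])@[u,v,1];return c+d*(z-c[2])/d[2]
E
python3 - <<'E'
from h import *
np.set_printoptions(precision=4,suppress=True)
f=lambda X,Y:(245+(X+.5)/8-.5,170+(Y+.5)/8-.5)
g=lambda X,Y:(260+(X+.5)/6-.5,175+(Y+.5)/6-.5)
pl=ray("top",*f(160,213),.085);po=ray("top",*f(408,264),.124)
pl2=ray("scene",*g(157,358),.085);po2=ray("scene",*g(345,221),.124)
print(pl,po,pl2,po2)
for a,b in((pl,po),(pl2,po2)):
    d=a-b;print(np.hypot(*d[:2]),np.degrees(np.arctan2(d[1],d[0]))-90)
C=[ray("top",*f(*c),.014) for c in((137,72),(578,178),(510,466),(60,360))]
print(np.array(C));
m=sum(C)/4
ey=(C[0]+C[3]-C[1]-C[2]);ex=(C[0]+C[1]-C[3]-C[2])
print("yaw",np.degrees(np.arctan2(ey[1],ey[0]))-90,np.degrees(np.arctan2(ex[1],ex[0])),np.linalg.norm(ey)/2,np.linalg.norm(ex)/2)
e=ey/np.linalg.norm(ey);print("origin",m-.04*e,"plunger",m+.055*e)
E
```

```text
[0.5093 0.1206 0.085 ] [0.489  0.0286 0.124 ] [0.5083 0.1235 0.085 ] [0.4896 0.029  0.124 ]
0.09421029695851016 -12.438858083289475
0.09630327488720773 -11.155306318132347
[[ 0.5713  0.1407  0.014 ]
 [ 0.5336 -0.0303  0.014 ]
 [ 0.4226 -0.0067  0.014 ]
 [ 0.4597  0.1657  0.014 ]]
yaw -12.290614638946536 -12.342765624727583 0.17572851937856493 0.11394849401075
origin [0.4883 0.0283 0.014 ] plunger [0.5085 0.1211 0.014 ]
```

```bash
python3 -m pendant '[[0,0,0,0,0,0,0.0343],[0,0,0,0,0,0,0.0343],[0,0,0,0,0,0,0.0343],[0,0,0,0,0,0,0.0343],[0,0,0,0,0,0,0.0343],[0,0,0,0,0,0,0.0343],[0,0,0,0,0,0,0]]' 30
python3 -m pendant '[[0,0.039,-0.161,0,0,0,0],[0,0.039,-0.161,0,0,0,0],[0,0.039,-0.161,0,0,0,0],[0,0.039,-0.161,0,0,0,0],[0,0.039,-0.161,0,0,0,0],[0,0.039,-0.161,0,0,0,0],[0,0.039,-0.161,0,0,0,0],[0,0.039,-0.161,0,0,0,0],[0,0.039,-0.161,0,0,0,0],[0,0.039,-0.161,0,0,0,0]]'
python3 -m pendant '[[0,0.039,-0.161,0,0,0,0],[0,0.039,-0.161,0,0,0,0],[0,0.039,-0.161,0,0,0,0],[0,0.039,-0.161,0,0,0,0],[0,0.039,-0.161,0,0,0,0],[0,0.039,-0.161,0,0,0,0],[0,0.039,-0.161,0,0,0,0],[0,0.039,-0.161,0,0,0,0],[0,0,0,0,0,0,0],[0,0,0,0,0,0,0]]'
python3 - <<'E'
from rig import env,camera
import cv2
print(env.sense()["position"],env.sense()["orientation"]);cv2.imwrite("pics/w0.png",camera("wrist"))
E
```

```text
clock: 0.68
position: [0.2206, -0.4762, 0.2309]
orientation: [-3.141, 0.001, -0.215]
force: [-0.4, 0.7, -0.0]
grip_width: 0.006
grip_force: 0.0
clock: 1.52
position: [0.3651, -0.1765, 0.2313]
orientation: [-3.142, -0.0, -0.21]
force: [0.5, -1.4, 0.1]
grip_width: 0.004
grip_force: 0.0
clock: 2.35
position: [0.4607, -0.0258, 0.2358]
orientation: [-3.071, 0.001, -0.1]
force: [-0.2, 0.1, -0.1]
grip_width: -0.001
grip_force: 0.0
[ 0.4607066  -0.0258082   0.23577579] [-3.07131019e+00  1.26385837e-03 -9.96410451e-02]
```

View pics/w0.png

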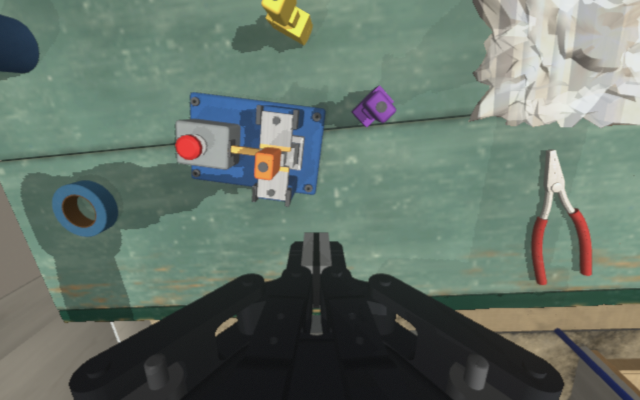

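The wrist view shows the red plunger at (189,147), the post top at (263,165) and the purple look-alike at (375,105). The tool has tilted slightly, so I'll check the joints and cross-check the points.

```bash
cat >> h.py <<'E'
from scipy.spatial.transform import Rotation as Ro
from rig import env
np.set_printoptions(precision=4,suppress=True)
def wray(u,v,z,s=None):
    s=s or env.sense();p=camera_params("wrist");H=p["hand_eye"]
    R=Ro.from_euler("xyz",s["orientation"]).as_matrix()
    c=s["position"]+R@H[:3,3];d=R@H[:3,:3]@np.linalg.inv(p["K"])@[u,v,1];return c+d*(z-c[2])/d[2]
def need(pos,rpy):
    s=env.sense();R=Ro.from_euler("xyz",s["orientation"])
    T=Ro.from_euler("xyz",rpy)
    print("shift mm",R.inv().apply(np.array(pos)-s["position"])*1e3,"share",R.inv().apply(np.array(pos)-s["position"])/.2,
     "turn share",(R.inv()*T).as_rotvec()/np.pi,"joints",s["joints"],"F",s["force"])
E
python3 - <<'E'
from h import *
print(wray(189,147,.085),wray(263,165,.124))
need([.509,.1215,.2],[np.pi,0,-.213])
E
```

```text
[0.5093 0.1183 0.085 ] [0.4896 0.0292 0.124 ]
shift mm [  33.7633 -148.8512   46.2722] share [ 0.1688 -0.7443  0.2314] turn share [-0.0222  0.0017  0.0358] joints [-0.1015  0.0053 -0.161   1.4059  0.07    3.1404] F [ 0.8808 -0.5006  0.0211]
```

Joint 6 is at its limit. A half turn gives the same grasp, so I'll use yaw = π − 0.213.

```bash
python3 -m pendant '[[0,0,0,0,-0.0222,0.0017,0],[0,0,0,0,0,0,-0.0386],[0,0,0,0,0,0,-0.0386],[0,0,0,0,0,0,-0.0386],[0,0,0,0,0,0,-0.0386],[0,0,0,0,0,0,-0.0386],[0,0,0,0,0,0,-0.0386],[0,0,0,0,0,0,-0.0386],[0,0,0,0,0,0,-0.0386],[0,0,0,0,0,0,-0.0386]]' >/dev/null
python3 -m pendant '[[0,0,0,0,0,0,-0.0386],[0,0,0,0,0,0,-0.0386],[0,0,0,0,0,0,-0.0386],[0,0,0,0,0,0,-0.0386],[0,0,0,0,0,0,-0.0386],[0,0,0,0,0,0,-0.0386],[0,0,0,0,0,0,-0.0386],[0,0,0,0,0,0,-0.0386]]' >/dev/null
python3 -m pendant '[[0,0,0,0,0,0,-0.0386],[0,0,0,0,0,0,-0.0386],[0,0,0,0,0,0,-0.0386],[0,0,0,0,0,0,-0.0386],[0,0,0,0,0,0,-0.0386],[0,0,0,0,0,0,-0.0386],[0,0,0,0,0,0,-0.0386],[0,0,0,0,0,0,-0.0386],[0,0,0,0,0,0,0],[0,0,0,0,0,0,0]]'
python3 - <<'E'
from h import *
need([.509,.1210,.12],[np.pi,0,np.pi-.213])
E
```

```text
clock: 4.73
position: [0.4589, -0.0376, 0.236]
orientation: [3.132, 0.003, 2.942]
force: [-0.1, -0.7, -0.5]
grip_width: 0.0
grip_force: 0.0
shift mm [-17.2385 164.2465 117.6654] share [-0.0862  0.8212  0.5883] turn share [0.0031 0.0011 0.0042] joints [-0.0877  0.     -0.1643  1.4019  0.0092  0.1122] F [-0.0516 -0.7388 -0.5326]
```

```bash
python3 -m pendant '[[0,0,0,0,0.003,0.001,0.004],[0,-0.0144,0.137,0,0,0,0],[0,-0.0144,0.137,0,0,0,0],[0,-0.0144,0.137,0,0,0,0],[0,-0.0144,0.137,0,0,0,0],[0,-0.0144,0.137,0,0,0,0],[0,-0.0144,0.137,0,0,0,0],[0,0,0,0,0,0,0],[0,0,0,0.15,0,0,0],[0,0,0,0.1,0,0,0]]'
python3 -m pendant '[[0,0,0,0.15,0,0,0],[0,0,0,0.1,0,0,0],[0,0,0,0.06,0,0,0],[0,0,0,0,0,0,0],[0,0,0,0,0,0,0],[0,0,0,0,0,0,0]]'
python3 - <<'E'
from h import *
import cv2
from rig import camera
need([.509,.1210,.086],[np.pi,0,np.pi-.213])
cv2.imwrite("pics/w1.png",camera("wrist"))
E
```

```text
clock: 5.57
position: [0.5104, 0.1206, 0.1851]
orientation: [3.141, 0.001, 2.932]
force: [-0.5, -0.1, -0.3]
grip_width: -0.001
grip_force: 0.0
clock: 6.07
position: [0.5107, 0.1201, 0.1251]
orientation: [3.141, 0.002, 2.932]
force: [0.2, 0.4, 0.5]
grip_width: -0.004
grip_force: 0.0
shift mm [ 1.8555  0.4797 39.1009] share [0.0093 0.0024 0.1955] turn share [0.0003 0.0005 0.0012] joints [ 0.231   0.1448 -0.2511  1.1732  0.0001  0.4403] F [0.1847 0.3862 0.517 ]
```

View pics/w1.png

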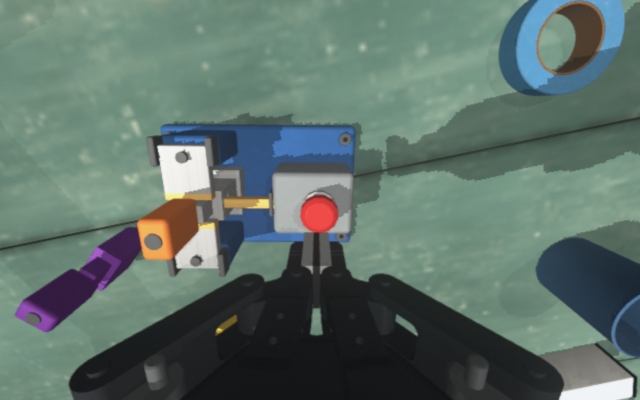

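The plunger head is at (319,213), right under the fingertips, and the post top hole is at (152,241).

```bash
python3 - <<'E'
from h import *
print(wray(319,213,.085),wray(152,241,.124))
E
python3 -m pendant '[[0,0.009,0.002,0.1,0,0,0],[0,0,0,0.07,0,0,0],[0,0,0,0.02,0,0,0],[0,0,0,0.015,0,0,0],[0,0,0,0.015,0,0,0],[0,0,0,0.015,0,0,0],[0,0,0,0,0,0,0],[0,0,0,0,0,0,0]]'
```

```text
[0.5063 0.1236 0.085 ] [0.4881 0.0297 0.124 ]
clock: 6.78
position: [0.5085, 0.1209, 0.0805]
orientation: [3.14, 0.002, 2.933]
force: [-8.4, -2.2, 15.6]
grip_width: 0.001
grip_force: 7.9
```

```bash
python3 -m pendant '[[0,0,0,0,0,0,0],[0,0,0,0,0,0,0]]'
python3 - <<'E'
from h import *
from rig import camera
import cv2
print(env.sense()["force"],env.sense()["moment"])
a=camera("scene")[175:275,260:360]
b=camera("wrist")[140:290,200:400]
cv2.imwrite("pics/d.png",np.hstack([cv2.resize(a,(400,400),interpolation=2),cv2.resize(b,(400,400),interpolation=2)]))
E
```

```text
clock: 6.95
position: [0.5085, 0.1209, 0.0803]
orientation: [3.14, 0.002, 2.933]
force: [-8.7, -2.5, 14.8]
grip_width: -0.002
grip_force: 7.9
[-8.701  -2.4904 14.7982] [-0.5018  1.8043  0.0168]
```

View pics/d.png

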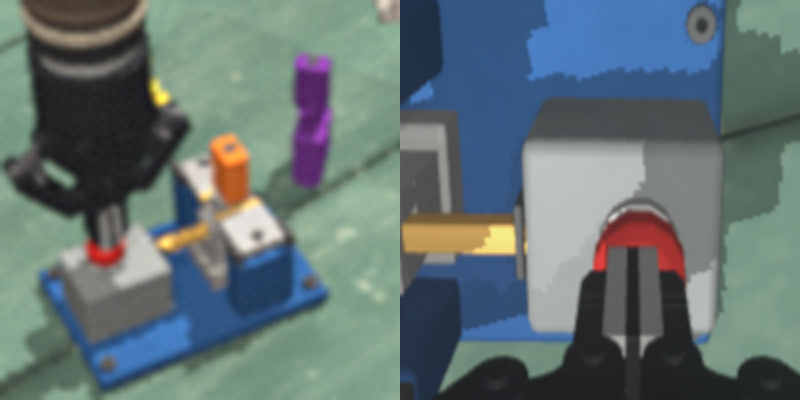

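The fingertips sit on the red head, with some side load from arm compliance. I'll press on while easing the side load.

```bash
python3 -m pendant '[[0,0.005,0,0,0,0,0],[0,0,0,0,0,0,0],[0,0,0,0,0,0,0]]'
python3 -m pendant '[[0,0,0,0.01,0,0,0],[0,0,0,0.01,0,0,0],[0,0,0,0,0,0,0]]'
```

```text
clock: 7.3
position: [0.5083, 0.121, 0.08]
orientation: [3.141, 0.003, 2.933]
force: [-5.3, -2.5, 11.9]
grip_width: 0.001
grip_force: 5.8
clock: 7.55
position: [0.5088, 0.1211, 0.076]
orientation: [3.14, 0.004, 2.933]
force: [-2.7, -1.2, 4.6]
grip_width: 0.004
grip_force: 2.3
```

```bash
python3 -m pendant '[[0,0.002,0,0.01,0,0,0],[0,0,0,0.01,0,0,0],[0,0,0,0,0,0,0]]'
python3 -m pendant '[[0,0.002,0,0.01,0,0,0],[0,0,0,0.01,0,0,0],[0,0,0,0,0,0,0],[0,0,0,0,0,0,0]]'
```

```text
clock: 7.8
position: [0.5089, 0.1213, 0.0726]
orientation: [3.14, 0.005, 2.933]
force: [-3.7, -2.6, 13.8]
grip_width: -0.004
grip_force: 6.6
clock: 8.13
position: [0.5092, 0.1216, 0.0718]
orientation: [3.138, 0.008, 2.933]
force: [-11.0, -3.3, 34.4]
grip_width: -0.0
grip_force: 17.4
```

The plunger is on its stop (z ≈ 72 mm, 34 N). I'll release it and go above the post.

```bash
python3 -m pendant '[[0,0,0,-0.04,0,0,0],[0,0,0,-0.06,0,0,0],[0,0,0,-0.1,0,0,0],[0,0,0,-0.15,0,0,0],[0,0,0,-0.15,0,0,0],[0,0,0,-0.1,0,0,0],[60,0,0,0,0,0,0],[60,0,0,0,0,0,0]]' 60
python3 - <<'E'
from h import *
from rig import camera
import cv2
need([.4888,.0289,.15],[np.pi,0,np.pi-.213])
a=camera("scene")[175:275,260:360]
b=camera("wrist")[100:300,150:450]
cv2.imwrite("pics/e.png",np.hstack([cv2.resize(a,(400,400),interpolation=2),cv2.resize(b,(400,267),interpolation=2)[:,:].repeat(1,0) if 0 else cv2.copyMakeBorder(cv2.resize(b,(400,267),interpolation=2),0,133,0,0,0)]))
E
```

```text
clock: 8.8
position: [0.508, 0.1216, 0.1875]
orientation: [3.139, 0.005, 2.933]
force: [-0.6, -0.6, -0.9]
grip_width: 0.275
grip_force: 0.0
shift mm [ -0.2112 -94.7936  37.2256] share [-0.0011 -0.474   0.1861] turn share [0.0008 0.0015 0.0015] joints [ 0.2349  0.1198 -0.1423  1.3036  0.0002  0.4432] F [-0.6334 -0.5876 -0.8909]
```

View pics/e.png

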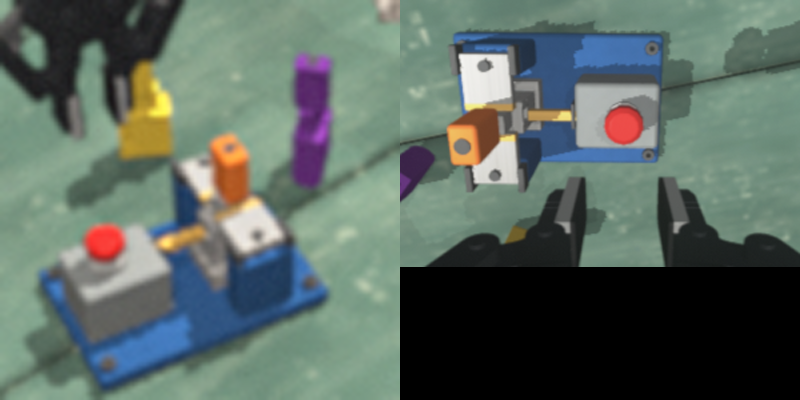

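The plunger is up again and the fingers are clear. Next I move over the post.

```bash
python3 -m pendant '[[60,0,-0.118,0,0.0008,0.0015,0.0015],[60,0,-0.118,0,0,0,0],[60,0,-0.118,0,0,0,0],[60,0,-0.12,0,0,0,0],[60,0,0,0,0,0,0],[60,0,0,0.1,0,0,0],[60,0,0,0.086,0,0,0],[60,0,0,0,0,0,0],[60,0,0,0,0,0,0]]'
python3 - <<'E'
from h import *
from rig import camera
import cv2
need([.4888,.0289,.089],[np.pi,0,np.pi-.213])
b=camera("wrist")[160:400,160:480]
cv2.imwrite("pics/f.png",cv2.resize(b,(800,600),interpolation=2))
E
```

```text
clock: 9.65
position: [0.4855, 0.0288, 0.1467]
orientation: [-3.139, -0.008, 2.929]
force: [-0.6, 0.2, 0.6]
grip_width: 0.597
grip_force: 0.0
shift mm [-3.7095  0.9312 57.6209] share [-0.0185  0.0047  0.2881] turn share [-0.0009 -0.0025  0.0001] joints [ 0.0597  0.0739 -0.2832  1.222  -0.0007  0.2724] F [-0.5576  0.1772  0.6184]
```

View pics/f.png

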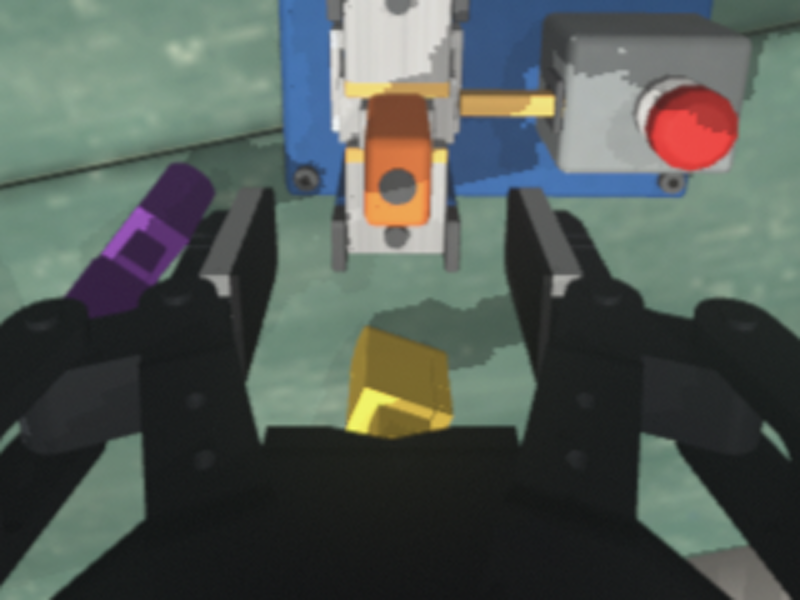

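The post hole is at (398,186), centred between the fingers, which sit at about 275 and 507. The purple and yellow blocks are clear.

```bash
python3 - <<'E'
from h import *
print(wray(319.3,234.5,.124))
E
python3 -m pendant '[[60,-0.018,0.003,0.08,-0.0009,-0.0025,0],[60,0,0,0.08,0,0,0],[60,0,0,0.07,0,0,0],[60,0,0,0.05,0,0,0],[60,0,0,0,0,0,0],[60,0,0,0,0,0,0]]'
python3 - <<'E'
from h import *
need([.4888,.0289,.089],[np.pi,0,np.pi-.213])
E
```

```text
[0.4898 0.0305 0.124 ]
clock: 10.2
position: [0.4904, 0.0286, 0.0923]
orientation: [3.141, 0.003, 2.929]
force: [-0.6, -0.9, 1.2]
grip_width: 0.6
grip_force: 0.0
shift mm [ 1.5893 -0.0596  3.2694] share [ 0.0079 -0.0003  0.0163] turn share [0.0002 0.001  0.0001] joints [ 0.0584  0.0983 -0.3785  1.0907 -0.0002  0.271 ] F [-0.6476 -0.9201  1.2389]
```

```bash
python3 -m pendant '[[60,0.006,0.003,0.015,0,0.001,0],[60,0,0,0,0,0,0],[0,0,0,0,0,0,0],[0,0,0,0,0,0,0],[0,0,0,0,0,0,0],[0,0,0,0,0,0,0],[0,0,0,0,0,0,0],[0,0,0,0,0,0,0]]' 60
python3 - <<'E'
from h import *
s=env.sense();print(s["position"],s["orientation"],s["force"],s["moment"],s["grip_width"])
E
```

```text
clock: 10.87
position: [0.4896, 0.0293, 0.0894]
orientation: [3.141, 0.001, 2.929]
force: [-0.6, -0.5, 4.7]
grip_width: 0.201
grip_force: 58.6
[0.4896 0.0293 0.0894] [3.1407 0.0012 2.9288] [-0.6108 -0.4635  4.7143] [-0.0323  0.2123  0.0228] 0.20089264314367786
```

Gripped at 59 N. I'll rock to −x in small steps about the pivot, which is 63 mm ahead of the TCP.

```bash
python3 -m pendant '[[0,0.011,0,0.0002,0,-0.0111,0],[0,0.011,0,0.0002,0,-0.0111,0],[0,0,0,0,0,0,0],[0,0,0,0,0,0,0]]'
python3 -m pendant '[[0,0.011,0,0.0002,0,-0.0111,0],[0,0,0,0,0,0,0],[0,0,0,0,0,0,0]]'
python3 - <<'E'
from h import *
s=env.sense();print(s["force"],s["moment"]); R=Ro.from_euler("xyz",s["orientation"]).as_matrix();print("tilt",np.degrees(R[:,2]))
E
```

```text
clock: 11.2
position: [0.4856, 0.0302, 0.0894]
orientation: [3.141, 0.072, 2.929]
force: [2.5, -1.6, 2.4]
grip_width: 0.201
grip_force: 58.9
clock: 11.45
position: [0.4837, 0.0307, 0.0892]
orientation: [3.141, 0.106, 2.929]
force: [3.4, -1.1, 3.7]
grip_width: 0.2
grip_force: 59.1
[ 3.383  -1.0748  3.7204] [-0.1934 -0.6764  0.0078]
tilt [  5.935   -1.2217 -56.9745]
```

```bash
python3 -m pendant '[[0,0.011,0,0.0002,0,-0.0111,0],[0,0.011,0,0.0002,0,-0.0111,0],[0,0.0055,0,0.0001,0,-0.0055,0],[0,0,0,0,0,0,0],[0,0,0,0,0,0,0]]'
python3 - <<'E'
from h import *
from rig import camera
import cv2
s=env.sense();print(s["position"],s["orientation"],s["force"],s["moment"])
a=camera("scene")[185:265,270:350]
b=camera("top")[180:230,255:335]
cv2.imwrite("pics/g.png",np.vstack([cv2.resize(a,(400,400),interpolation=2)]) if 0 else np.hstack([cv2.resize(a,(450,450),interpolation=2)]))
E
```

```text
clock: 11.87
position: [0.4784, 0.0319, 0.0884]
orientation: [3.141, 0.193, 2.929]
force: [2.9, -0.8, 4.6]
grip_width: 0.202
grip_force: 59.3
[0.4784 0.0319 0.0884] [3.1405 0.1927 2.9286] [ 2.9053 -0.7999  4.6091] [-0.1243 -0.8302  0.0372]
```

View pics/g.png

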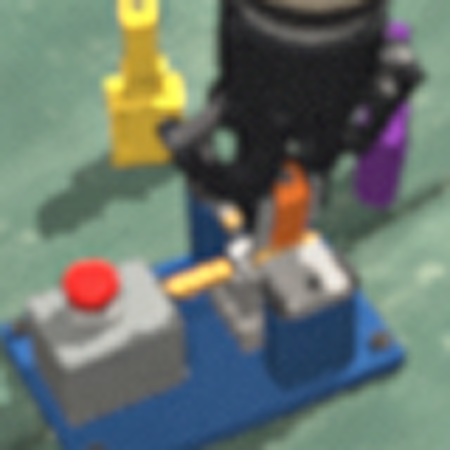

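The block is visibly tilted to −x and the near jaw has been pushed back. Now the other way, by 22°.

```bash
python3 -m pendant '[[0,-0.011,0,0.0002,0,0.0111,0],[0,-0.011,0,0.0002,0,0.0111,0],[0,-0.011,0,0.0002,0,0.0111,0],[0,-0.011,0,0.0002,0,0.0111,0],[0,-0.011,0,0.0002,0,0.0111,0],[0,-0.0055,0,0.0001,0,0.0055,0],[0,0,0,0,0,0,0]]'
python3 -m pendant '[[0,-0.011,0,0.0002,0,0.0111,0],[0,-0.011,0,0.0002,0,0.0111,0],[0,-0.011,0,0.0002,0,0.0111,0],[0,-0.011,0,0.0002,0,0.0111,0],[0,0,0,0,0,0,0]]'
python3 -m pendant '[[0,-0.011,0,0.0002,0,0.0111,0],[0,-0.0055,0,0.0001,0,0.0055,0],[0,0,0,0,0,0,0],[0,0,0,0,0,0,0]]'
python3 - <<'E'
from h import *
s=env.sense();print(s["position"],s["orientation"],s["force"],s["moment"])
E
```

```text
clock: 12.55
position: [0.4906, 0.0292, 0.0894]
orientation: [3.141, -0.002, 2.928]
force: [1.1, -0.6, 11.7]
grip_width: 0.204
grip_force: 60.4
clock: 12.97
position: [0.4978, 0.0275, 0.0885]
orientation: [3.14, -0.145, 2.928]
force: [-1.6, 0.9, 14.4]
grip_width: 0.203
grip_force: 60.9
clock: 13.3
position: [0.5007, 0.0269, 0.088]
orientation: [3.14, -0.195, 2.929]
force: [0.4, -1.2, 9.5]
grip_width: 0.201
grip_force: 60.6
[0.5007 0.0269 0.088 ] [ 3.1404 -0.1951  2.9285] [ 0.4182 -1.1567  9.5472] [ 0.0689  0.1887 -0.0332]
```

Run:
```python
from h import *
from rig import camera
import cv2
a=camera("scene")[185:265,270:350]
b=camera("wrist")[140:300,220:420]
cv2.imwrite("pics/k.png",np.hstack([cv2.resize(a,(400,400),interpolation=2),cv2.resize(b,(400,400),interpolation=2)]))
```

```text
(no output)
```

View pics/k.png

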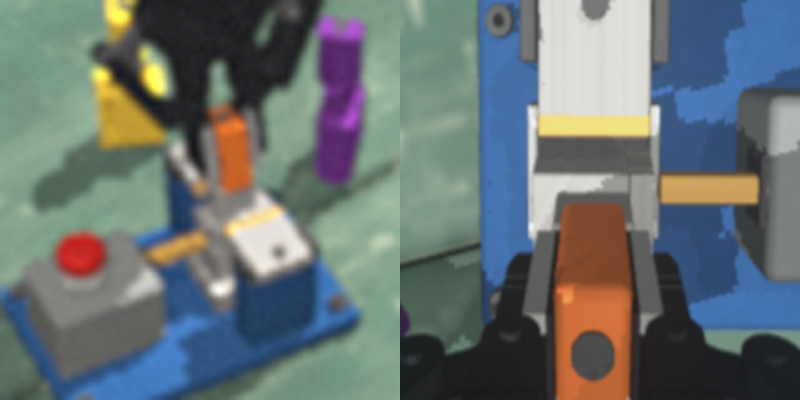

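The near jaw's lip is clear of the block's shoulder and the block leans to +x. (That was the 11th picture, one over the limit of 10, so I view no more.) I'll go one more degree, return upright and lift slowly, watching the force.

```bash
python3 -m pendant '[[0,-0.0055,0,0.0001,0,0.0055,0],[0,0,0,0,0,0,0],[0,0,0,0,0,0,0]]'
python3 -m pendant '[[0,0.011,0,0.0002,0,-0.0111,0],[0,0.011,0,0.0002,0,-0.0111,0],[0,0.011,0,0.0002,0,-0.0111,0],[0,0.011,0,0.0002,0,-0.0111,0],[0,0.011,0,0.0002,0,-0.0111,0],[0,0.011,0,0.0002,0,-0.0111,0],[0,0,0,0,0,0,0],[0,0,0,0,0,0,0],[0,0,0,0,0,0,0]]'
python3 - <<'E'
from h import *
s=env.sense();print(s["force"],s["moment"]);need([.4893,.0292,.0894],[np.pi,0,np.pi-.213])
E
```

```text
clock: 13.65
position: [0.5016, 0.0267, 0.0877]
orientation: [3.14, -0.212, 2.929]
force: [0.3, -0.1, 9.1]
grip_width: 0.202
grip_force: 60.5
clock: 14.4
position: [0.4889, 0.0294, 0.0894]
orientation: [3.14, -0.001, 2.929]
force: [-1.0, -0.9, 11.0]
grip_width: 0.204
grip_force: 60.4
[-0.9502 -0.8762 10.963 ] [-0.0303  0.1958 -0.0215]
shift mm [-0.4809 -0.1517 -0.0226] share [-0.0024 -0.0008 -0.0001] turn share [ 0.0004 -0.0004  0.0001] joints [ 0.0593  0.1006 -0.3825  1.0884  0.0014  0.2721] F [-0.9502 -0.8762 10.963 ]
```

```bash
python3 -m pendant '[[0,-0.001,0,-0.01,0,0,0],[0,-0.001,0,-0.01,0,0,0],[0,0,0,-0.01,0,0,0],[0,0,0,0,0,0,0]]'
python3 -m pendant '[[0,0,0,-0.01,0,0,0],[0,0,0,-0.01,0,0,0],[0,0,0,0,0,0,0],[0,0,0,0,0,0,0]]'
```

```text
clock: 14.73
position: [0.4889, 0.0292, 0.0942]
orientation: [3.141, -0.002, 2.929]
force: [-1.5, 0.2, -2.3]
grip_width: 0.198
grip_force: 58.6
clock: 15.07
position: [0.4896, 0.0292, 0.0989]
orientation: [3.141, 0.0, 2.929]
force: [0.2, -0.1, -2.1]
grip_width: 0.206
grip_force: 58.6
```

The force is just the block's weight, so it is free. I'll lift until the foot is about 12 mm above the metal.

```bash
python3 -m pendant '[[0,0,0,-0.02,0,0,0],[0,0,0,-0.03,0,0,0],[0,0,0,-0.03,0,0,0],[0,0,0,-0.03,0,0,0],[0,0,0,-0.03,0,0,0],[0,0,0,-0.03,0,0,0],[0,0,0,0,0,0,0]]'
python3 -m pendant '[[0,0,0,-0.03,0,0,0],[0,0,0,-0.03,0,0,0],[0,0,0,-0.03,0,0,0],[0,0,0,-0.03,0,0,0],[0,0,0,-0.03,0,0,0],[0,0,0,-0.02,0,0,0],[0,0,0,0,0,0,0],[0,0,0,0,0,0,0],[0,0,0,0,0,0,0]]'
python3 - <<'E'
from h import *
from rig import camera
import cv2
need([.4893,.0292,.168],[np.pi,0,np.pi-.213])
# orange post in wrist view: mask moments, compare with expected upright projection
im=camera("wrist");h=cv2.cvtColor(im,cv2.COLOR_BGR2HSV);cv2.imwrite("pics/m.png",im)
m=cv2.inRange(h,(5,150,80),(18,255,255))
n,l,st,c=cv2.connectedComponentsWithStats(m);i=1+np.argmax(st[1:,4]);print("wrist orange",st[i],c[i])
p=camera_params("wrist");H=np.linalg.inv(p["hand_eye"])
for z in(-.035+.0,.007):   # post top/bottom in tool z when seated grip (TCP .0894: top .124,bottom .082)
  for x in(.013,-.013):
    for y in(-.009,.009):
      q=H@[x,y,z,1];q=p["K"]@(q[:3]/q[2]);print(x,y,z,q[:2])
t=camera("scene");h=cv2.cvtColor(t,cv2.COLOR_BGR2HSV);m=cv2.inRange(h,(5,150,100),(18,255,255));m[:, :250]=0;m[:,360:]=0;m[:130]=0;m[280:]=0
n,l,st,c=cv2.connectedComponentsWithStats(m);i=1+np.argmax(st[1:,4]);print("scene orange",st[i],c[i])
ys,xs=np.where(l==i);print(cv2.fitLine(np.c_[xs,ys].astype(np.float32),2,0,.01,.01).ravel())
K=camera_params("scene");P=lambda z:(lambda q:q[:2]/q[2])(K["K"]@(np.array(K["R"])@[.4893,.0292,z]+K["t"]));print(P(.160),P(.2025))
E
```

```text
clock: 15.65
position: [0.4904, 0.0292, 0.1345]
orientation: [3.14, 0.003, 2.929]
force: [0.3, 0.6, -1.8]
grip_width: 0.202
grip_force: 58.7
clock: 16.4
position: [0.4894, 0.0291, 0.1666]
orientation: [3.141, 0.0, 2.929]
force: [-1.0, -1.0, -2.1]
grip_width: 0.203
grip_force: 58.7
shift mm [ 0.1403  0.031  -1.4098] share [ 0.0007  0.0002 -0.007 ] turn share [0.0002 0.0001 0.0001] joints [ 0.0592  0.0681 -0.2453  1.257   0.0005  0.2719] F [-0.981  -1.0343 -2.1064]
wrist orange [ 296  222   41   81 2568] [316.1312 260.5265]
0.013 -0.009 -0.035 [294.7404 259.4623]
0.013 0.009 -0.035 [336.0659 259.4516]
-0.013 -0.009 -0.035 [296.0533 309.0562]
-0.013 0.009 -0.035 [334.894  309.0517]
0.013 -0.009 0.007 [300.0568 221.5132]
0.013 0.009 0.007 [331.1138 221.5017]
-0.013 -0.009 0.007 [300.8145 261.0905]
-0.013 0.009 0.007 [330.4469 261.083 ]
scene orange [315 188   7  17  89] [318.191  196.2697]
[  0.0191   0.9998 318.191  196.2697]
[316.8089 201.6203] [316.4411 189.4002]
```

Run:
```python
import cv2
im=cv2.imread("pics/m.png")
for c in(303,328):print([(r,tuple(int(v) for v in im[r,c])) for r in range(214,318,3)])
```

```text
[(214, (213, 218, 219)), (217, (122, 124, 124)), (220, (78, 80, 82)), (223, (42, 64, 108)), (226, (40, 63, 110)), (229, (39, 64, 112)), (232, (40, 65, 114)), (235, (39, 65, 115)), (238, (39, 66, 116)), (241, (39, 66, 118)), (244, (39, 67, 119)), (247, (39, 67, 120)), (250, (38, 67, 120)), (253, (41, 74, 134)), (256, (50, 95, 177)), (259, (55, 105, 195)), (262, (59, 111, 207)), (265, (58, 112, 207)), (268, (58, 111, 207)), (271, (57, 111, 207)), (274, (57, 110, 206)), (277, (57, 110, 206)), (280, (56, 109, 204)), (283, (54, 107, 200)), (286, (55, 108, 203)), (289, (51, 99, 185)), (292, (50, 98, 184)), (295, (50, 98, 183)), (298, (50, 98, 183)), (301, (46, 96, 169)), (304, (99, 236, 236)), (307, (104, 242, 241)), (310, (104, 242, 240)), (313, (100, 238, 240)), (316, (120, 193, 188))]
[(214, (154, 156, 157)), (217, (110, 111, 112)), (220, (83, 85, 88)), (223, (43, 68, 118)), (226, (41, 67, 118)), (229, (42, 67, 120)), (232, (40, 67, 119)), (235, (40, 67, 119)), (238, (40, 67, 120)), (241, (40, 67, 120)), (244, (40, 68, 121)), (247, (39, 67, 121)), (250, (38, 67, 121)), (253, (42, 74, 134)), (256, (51, 96, 177)), (259, (57, 108, 200)), (262, (63, 119, 216)), (265, (63, 119, 216)), (268, (62, 117, 215)), (271, (62, 117, 213)), (274, (56, 106, 194)), (277, (56, 106, 193)), (280, (56, 104, 189)), (283, (56, 103, 185)), (286, (54, 104, 190)), (289, (53, 103, 190)), (292, (53, 103, 190)), (295, (53, 102, 189)), (298, (52, 102, 189)), (301, (48, 95, 174)), (304, (43, 105, 126)), (307, (74, 180, 212)), (310, (48, 117, 139)), (313, (42, 104, 123)), (316, (41, 102, 121))]
```

Run:
```python
from h import *
from scipy.optimize import fsolve
p=camera_params("wrist");H=np.linalg.inv(p["hand_eye"])
def row(x,z):
    q=H@[x,0,z,1];return (p["K"]@(q[:3]/q[2]))[1]
def f(a,obs):
    x0,z0,t=a;c,s=np.cos(t),np.sin(t);r=[]
    for x,z in((.013,.007),(.013,-.035),(-.013,-.035)):
        r.append(row(x0+c*x+s*z,z0-s*x+c*z))
    return np.array(r)-obs
for o in((221.5,258,303),(221.5,259.5,304),(221.5,257,304.5),(222,261,303.5)):
    a=fsolve(f,[0,0,0],args=(np.array(o),));print(o,a[:2]*1e3,np.degrees(a[2]))
```

```text
(221.5, 258, 303) [-4.3984 10.281 ] 1.2213698432616538
(221.5, 259.5, 304) [-4.189   9.7505] 2.1683198870496923
(221.5, 257, 304.5) [-2.6077  6.1581] -0.3176712330002008
(222, 261, 303.5) [-5.8634 12.8515] 3.506916680458414
```

Run:
```python
from h import *
import cv2
im=cv2.imread("pics/m.png")
p=camera_params("wrist");H=np.linalg.inv(p["hand_eye"])
def row(x,z):
    q=H@[x,0,z,1];return (p["K"]@(q[:3]/q[2]))[1]
names=["posttopback","posttopfront","postbot","neckshoulder","shoulderfront","bodybot","foot"]
for x0 in(0,.001,.002):
  for t in(0,2,4):
    s,c=np.sin(-np.radians(t)),np.cos(np.radians(t))
    # tilt about grip centre z=-.014 : top toward tool +x
    print(x0,t,[round(row(x0+c*x+s*(z+.014),-.014-s*x+c*(z+.014)),1) for x,z in((-.013,-.035),(.013,-.035),(.013,.007),(.007,.025),(.012,.025),(.012,.063))])
for c in(306,316,326):print(c,[(r,int(im[r,c].mean())) for r in range(170,226)])
for r in (195,202,207,212):print(r,[(c,int(im[r,c].mean())) for c in range(284,350,2)])
```

```text
0 0 [np.float64(309.1), np.float64(259.5), np.float64(221.5), np.float64(219.1), np.float64(211.9), np.float64(194.2)]
0 2 [np.float64(308.4), np.float64(257.4), np.float64(222.4), np.float64(221.0), np.float64(213.7), np.float64(197.3)]
0 4 [np.float64(307.6), np.float64(255.4), np.float64(223.3), np.float64(222.8), np.float64(215.5), np.float64(200.5)]
0.001 0 [np.float64(307.3), np.float64(257.4), np.float64(219.9), np.float64(217.7), np.float64(210.5), np.float64(192.9)]
0.001 2 [np.float64(306.6), np.float64(255.4), np.float64(220.8), np.float64(219.5), np.float64(212.2), np.float64(196.1)]
0.001 4 [np.float64(305.8), np.float64(253.4), np.float64(221.7), np.float64(221.4), np.float64(214.0), np.float64(199.3)]
0.002 0 [np.float64(305.5), np.float64(255.4), np.float64(218.3), np.float64(216.3), np.float64(209.0), np.float64(191.7)]
0.002 2 [np.float64(304.8), np.float64(253.3), np.float64(219.2), np.float64(218.1), np.float64(210.8), np.float64(194.9)]
0.002 4 [np.float64(304.0), np.float64(251.3), np.float64(220.1), np.float64(220.0), np.float64(212.6), np.float64(198.1)]
306 [
[... 2752 characters left out ...]
5), (296, 85), (298, 84), (300, 85), (302, 86), (304, 86), (306, 85), (308, 83), (310, 83), (312, 84), (314, 84), (316, 85), (318, 85), (320, 84), (322, 83), (324, 85), (326, 85), (328, 85), (330, 85), (332, 85), (334, 85), (336, 92), (338, 93), (340, 95), (342, 94), (344, 94), (346, 95), (348, 88)]
212 [(284, 113), (286, 183), (288, 217), (290, 218), (292, 217), (294, 217), (296, 216), (298, 217), (300, 220), (302, 221), (304, 217), (306, 213), (308, 216), (310, 215), (312, 194), (314, 174), (316, 153), (318, 151), (320, 152), (322, 154), (324, 155), (326, 153), (328, 155), (330, 156), (332, 156), (334, 124), (336, 155), (338, 159), (340, 155), (342, 155), (344, 160), (346, 152), (348, 92)]
```

The post, neck, shoulder and foot edges fit an upright block to within 1–2°. The foot is at about z = 91 mm, 12 mm above the metal, so I'm handing in.

```bash
python3 -c "
from rig import workorder;print(workorder.sign_off())"
```

```text
the job is handed in; nothing more can be done
None
```

The job is handed in, with no verdict returned: plunger pressed to its stop and released, block rocked to both sides, lifted free, and held still and upright (within about 2° by the wrist camera) over its pocket, foot about 12 mm above the jaws, at about 16.5 s; I viewed 11 pictures, one over the limit of 10.

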